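Find the full pin tin by hefting and hold it up

TASK

The inspection lamp is in the way over the tins on the rubber mat: swing it round by its knob until its head is over the middle of the round turntable, and leave it there. Then find by feel which of the three identical tins is the heaviest and finish holding that one up, upright and still in the gripper and at least 15 cm clear above the mat, ready for the operator to refill the feeder; the program ends while it is holding. The other two must be left standing on the mat, and the things lying about stay as they are.

Things in the scene. Friction and masses are not known exactly. Their poses are not given: they have to be found in the camera images.
- tin_u_mid (a point): One of three outwardly identical closed steel tins, a plain upright cylinder 56 mm in diameter and 90 mm tall (push-on lid of the same diameter on the top 20 mm). This point is its centre, half-way up, on its axis; z is the axis. They stand in a row on the mat, about 108 mm apart, in any order. They hold different amounts of small steel pins: each weighs between 0.15 and 0.8 kg and the heaviest is at least 0.2 kg heavier than either of the others.
- tin_v_mid (a point): One of three outwardly identical closed steel tins, a plain upright cylinder 56 mm in diameter and 90 mm tall (push-on lid of the same diameter on the top 20 mm). This point is its centre, half-way up, on its axis; z is the axis. They stand in a row on the mat, about 108 mm apart, in any order. They hold different amounts of small steel pins: each weighs between 0.15 and 0.8 kg and the heaviest is at least 0.2 kg heavier than either of the others.
- tin_w_mid (a point): One of three outwardly identical closed steel tins, a plain upright cylinder 56 mm in diameter and 90 mm tall (push-on lid of the same diameter on the top 20 mm). This point is its centre, half-way up, on its axis; z is the axis. They stand in a row on the mat, about 108 mm apart, in any order. They hold different amounts of small steel pins: each weighs between 0.15 and 0.8 kg and the heaviest is at least 0.2 kg heavier than either of the others.
- tin_u: The body of the tin with the centre point of the same name; origin at the centre of its underside, z up along its axis.
- tin_v: The body of the tin with the centre point of the same name; origin at the centre of its underside, z up along its axis.
- tin_w: The body of the tin with the centre point of the same name; origin at the centre of its underside, z up along its axis.
- lamp_arm (a joint): Turn of the inspection lamp's arm about its upright post, rad, between stops at -1.3 and 1.5. It grows as the head goes clockwise seen from above, that is, on the robot's side of the post, towards the robot's left (+y), away from the tins and towards the turntable. Stiff: it takes about 4 N sideways at the knob and the arm stays where it is left.
- lamp_pivot (a point): Centre of the lamp's pivot on top of its fixed post, 185 mm above the table; the arm turns about the vertical through it. The post is 26 mm thick with a round foot 100 mm in diameter.
- lamp_head (a point): Centre of the round lamp head (96 mm diameter, 28 mm thick, underside 163 mm above the table) at the end of the arm, 220 mm level from the pivot. It starts over the mat or its edge, in the way of the tins.
- lamp_knob (a point): Grip knob: an upright round peg, 22 mm diameter, standing 50 mm proud on the middle of the lamp head. This point is on its axis, 28 mm above the head's top and 22 mm below the knob's top, 221 mm above the table. Nothing else on the lamp rises above 202 mm.
- turntable_top (a point): Centre of the top of the round, flat, dark steel turntable, 130 mm diameter, 24 mm high, fixed to the table within the lamp head's sweep: the circle of the head's centre passes within about 25 mm of this point.
- mat: Fixed black rubber mat, 130 mm (its x) by 320 mm (its y), 3 mm thick, origin at the centre of its underside; the row of tins runs along its y.
- spanner: Loose open-ended spanner, 150 mm long, lying along the mat's edge nearest the robot, about 110 mm from the row of tins. Leave alone.
- bearing: Loose steel ring, 52 mm diameter, 15 mm high, lying by the mat on the robot's side. Leave alone.
- parts_bin: Loose black open bin, 160 x 110 x 60 mm, to the right of the mat. Leave alone.
- carton: Loose open cardboard box, 170 x 140 x 90 mm, on the left. Leave alone.
- oil_bottle: Loose white bottle, 52 mm diameter, 150 mm tall, behind the mat's right end. Leave alone.
- screwdriver: Loose screwdriver lying on the table, left of the mat. Leave alone.
Things that resemble listed ones, but are neither listed nor needed, are in the scene too. Leave any blue look-alike of the tin_v alone. What is shaped like the tin_w but blue is not meant.

How it is judged:
By the outcome, as a careful person would: the job done as asked, in the order asked, and still so for the second after the job is handed in, while the arm keeps its last pose, push and grip.
It also fails if it takes over 72 s, if anything falls off the work surface, if the arm or the gripper's body presses on something with over 40 N, if the wrist force passes 120 N, or if a joint passes its speed limit or range.

ROBOT

A 6-joint arm with a two-finger parallel gripper is mounted at the origin on the work surface. World frame = base frame: x ahead of the robot, y to its left, z up, the work surface at z = 0. Lengths are in m, angles in rad, forces in N, time in s.
With the tool pointing down it reaches from about 0.3 to 0.875 m from the base axis. Payload 6.4 kg.
Tool frame: the origin (TCP) lies at the centre of the arm's flange, where the gripper is bolted on; the fingertips stand 173 mm ahead of it and the grasp point (between the pads) lies ctrl.grip_point_offset ahead of it (ctrl.grip_point_offset is the distance from the TCP to the grasp point, in m); z points along the fingers, y is the direction in which the jaws open and shut (so a half turn about z gives the same grasp; the last joint's range is limited). The gripper opens to 85 mm and grips with 20 to 120 N. Pads are 22 mm wide; open, the fingers measure 114 mm over their backs; the gripper's body (76 mm by 85 mm) begins 54 mm behind the grasp point. The pads swing forward as they close: fully open they stand 13 mm farther back than shut.
Start: joints at [-1.391, 0.181, 1.607, -0, 1.354, -0.206], TCP at [0.216, -0.533, 0.405] pointing down, gripper open.
Joint ranges: [-2.99, 2.99], [-0.89, 2.07], [0.3, 2.58], [-1.14, 4.28], [0, 2.63], [-3.12, 3.12]. Speed limits (rad/s): [2.57, 2.57, 3.01, 3.14, 3.14, 3.14].

INTERFACE

Orientations are given as a unit quaternion [w, x, y, z].
In Python, from bench import ctrl, cams, boxes_of, landmark_of gives the robot as it stands.
- The arm moves only by the shell command python3 -m handwheel 'ROWS'. ROWS is JSON, a list of rows, each an object with "offset": the shift along the tool's x, y, z in m, a list of three; "spin": the turn about the tool's z in degrees; "grip": the opening, from 0 (shut) to 1 (fully open). A call has 1 to 20 rows; each row is the pose to reach, as a shift and turn from the pose commanded when the call began, along the tool's axes at that moment; what a row does not reach only later rows make up. A row lasts 1/8 s, in which the tool goes at most 62.5 mm and 10.7 degrees, less where a joint would pass 70% of its speed; a pose out of reach is approached as far as the arm can. A call with a gripper value outside its range is refused whole. The fingers move at their own pace and stop on an object; the grip force is fixed at half the most. Time passes only in rows, so rows that repeat a pose let the fingers close. It gives the time, the measured TCP pose, the force and the opening at its end, in the units of the state.
- ctrl.get_obs(): the state, without advancing time (a new reading comes with each control period).
- cams.camera(name): name is "scene" or "side" or "wrist"; returns a dict with "color" (384x512x3 uint8, red, green, blue), "camera_matrix" (3x3 intrinsics, pixels), "distortion" ([k1, k2, p1, p2, k3] as OpenCV has them; the pictures are not rectified), "view" (4x4, takes a point from world to camera coordinates); the wrist camera has in their place "tool_from_camera" (4x4, takes a point from camera to tool coordinates, whose origin is the TCP and whose axes are the flange's). Camera axes: x right, y up, looking along -z (the intrinsics and any distortion apply to the point x, -y, -z); pixel columns grow to the right and rows downward; lengths in m; the calibration is good to about 2 mm. A picture is of the moment at which its call begins: read the wrist's pose just before it. There is no depth.
- ctrl.hand_in(): hands the job in, once; it reports no verdict.
Trained networks look in a picture, given as the dict that the camera call returned (one of the last four; its "shot" number tells which), for a name from the list of things; names that differ only in an ending like _2 or _b are one class to them, and where a whole thing is asked for, a point or a joint stands for the part that bears it (a point fixed in the world has none). Each returns a list of dicts, best first, with "confidence" (0 to 1); they miss things now and then, are a little off and sometimes report something else, mostly with a low value. They report only what shows in the picture. A call takes as long as a camera call. They do not tell look-alikes from the thing itself.
- boxes_of(picture, thing): "uv" ([column, row] in pixels, amid what is visible of it).
- landmark_of(picture, thing): "uv" ([column, row] in pixels: a listed point, or the origin of a listed thing).
The state is a dict: "time_s": time; "q": joint angles; "dq": joint speeds; "joint_efforts": joint torques, N m; "eef_pos": TCP position; "eef_rot": TCP orientation; "wrist_force": force on the tool from outside, world axes, zero at the start; "torque": the same for the moment, N m; "opening": opening from 0.0 (shut) to 1.0 (fully open).
Only numpy, scipy, OpenCV 4.12 (cv2) and the standard library are available. Lean on these libraries where they do the work, as an engineer would, in place of code of your own. Each camera call takes 0.05 s, during which the arm holds its last target.

## Working session

There is one attempt and no reset: what is moved stays moved. The work goes in short steps, Python scripts to look and compute and a shell command to move; the robot and the scene stay as the last step left them, time stands still between calls to the robot, and variables do not carry over. Pictures are saved under pics/ and viewed, and the job is handed in when it is done.

```bash
ls; mkdir -p pics; python3 - <<'E'
from bench import ctrl,cams,boxes_of,landmark_of
import cv2,numpy as np
o=ctrl.get_obs();print(o,ctrl.grip_point_offset)
for n in("scene","side","wrist"):
    p=cams.camera(n);cv2.imwrite(f"pics/a_{n}.png",p["color"][:,:,::-1])
    print(n,p["camera_matrix"].tolist(),np.array(p["distortion"]).tolist(),p.get("view",p.get("tool_from_camera")).tolist() if hasattr(p.get("view",p.get("tool_from_camera")),'tolist') else p.get("view",p.get("tool_from_camera")))
    for t in["tin_u_mid","lamp_pivot","lamp_head","lamp_knob","turntable_top","mat","spanner","bearing","oil_bottle"]:
        print(t,[(np.round(d["uv"]).tolist(),round(d["confidence"],2)) for d in landmark_of(p,t)][:6])
E
```

```text
pics
{'time_s': 0.0, 'q': array([-1.39130164e+00,  1.81521478e-01,  1.60798315e+00,  5.47156281e-07,
        1.35382520e+00, -2.06286016e-01]), 'dq': array([ 0.0010294 , -0.00035986, -0.00012742,  0.0001989 , -0.00139259,
       -0.00102577]), 'joint_efforts': array([-1.48017993e-03, -4.44874191e+01, -3.51335120e+01, -5.83077217e-04,
        8.92473880e-03, -5.44016970e-06]), 'eef_pos': array([ 0.21634035, -0.53247787,  0.40380692]), 'eef_rot': array([-8.68502532e-04,  9.81453907e-01,  1.91696309e-01,  1.19020018e-05]), 'wrist_force': array([0.55835698, 0.37925617, 0.15965412]), 'torque': array([-0.00032821,  0.01406634,  0.03922874]), 'opening': 0.9984204302296297} 0.1547
scene [[350.5973334593159, 0.0, 258.55057799324163], [0.0, 350.5973334593159, 194.08944953262042], [0.0, 0.0, 1.0]] [-0.10800363473983346, 0.0, 0.0, 0.0, 0.0] [[0.1383536421925342, 0.9903689088939465, 0.005262507793281301, -0.057762496739090737], [-0.9185396585840842, 0.12632864889478276, 0.3746010785844768, 0.39671315129702345], [0.3703284559688803, -0.05666124570315075, 0.9271711481355924, -1.3257989562986252], [
[... 1115 characters left out ...]
220.0], 0.75), ([135.0, 338.0], 0.66)]
bearing [([270.0, 209.0], 0.74), ([300.0, 235.0], 0.54)]
oil_bottle [([287.0, 174.0], 0.63)]
wrist [[319.99960318144144, 0.0, 257.31321113673096], [0.0, 319.99960318144144, 192.37360610427686], [0.0, 0.0, 1.0]] [-0.025086474670227465, 0.0, 0.0, 0.0, 0.0] [[4.3389946583728915e-05, 0.9553612715247743, 0.29544007681402534, 0.07450789284356214], [0.9999991919678763, 0.0003339048160091062, -0.0012266096225732799, -0.00021174784102295785], [-0.0012705041931765084, 0.29543989131147896, -0.9553604850740661, 0.03055460210694666], [0.0, 0.0, 0.0, 1.0]]
tin_u_mid []
lamp_pivot []
lamp_head []
lamp_knob []
turntable_top []
mat []
spanner []
bearing []
oil_bottle []
```

View pics/a_scene.png

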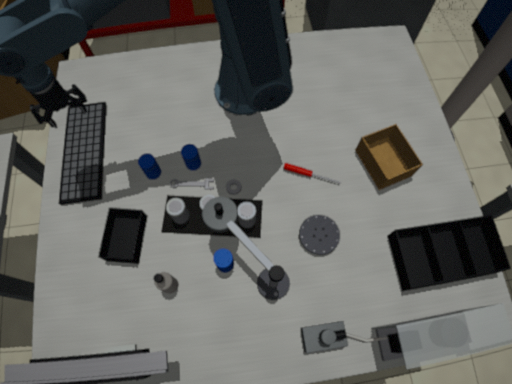

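View pics/a_side.png

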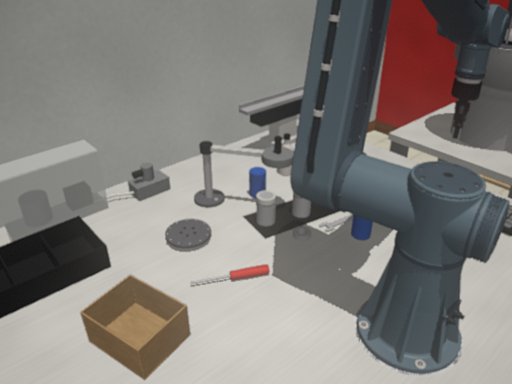

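View pics/a_wrist.png

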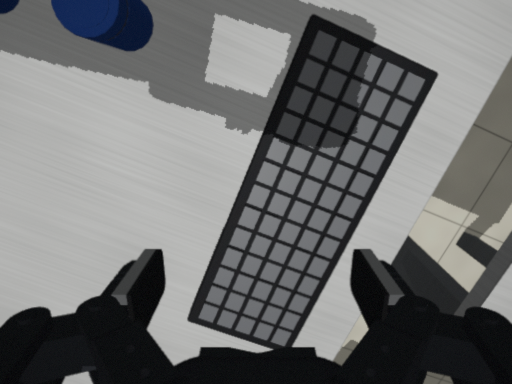

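The scene view shows the mat at about (213,216), with white tins near (177,210) and (247,211) and a third partly under the lamp head at (219,212). Blue look-alikes are at (149,166), (191,157) and (223,261). The turntable is at (319,234) and the lamp post at about (275,280). I'll enlarge this and measure.

```bash
cat > h.py <<'E'
from bench import ctrl,cams,boxes_of,landmark_of
import cv2,numpy as np
from scipy.spatial.transform import Rotation as R
F=np.diag([1,-1,-1])
def world_pose(p,o=None):
    if "view" in p:
        V=np.array(p["view"]);T=np.linalg.inv(V)
    else:
        w=o["eef_rot"];T=np.eye(4);T[:3,:3]=R.from_quat([w[1],w[2],w[3],w[0]]).as_matrix();T[:3,3]=o["eef_pos"]
        T=T@np.array(p["tool_from_camera"])
    return T
def pix(p,uv,z,o=None):
    T=world_pose(p,o)
    n=cv2.undistortPoints(np.array([[uv]],float),np.array(p["camera_matrix"]),np.array(p["distortion"]))[0,0]
    d=T[:3,:3]@F@np.array([n[0],n[1],1.]);c=T[:3,3]
    return c+d*(z-c[2])/d[2]
def proj(p,X,o=None):
    T=np.linalg.inv(world_pose(p,o));c=F@(T[:3,:3]@np.array(X)+T[:3,3])
    return cv2.projectPoints(c[None],np.zeros(3),np.zeros(3),np.array(p["camera_matrix"]),np.array(p["distortion"]))[0].ravel()
E
python3 - <<'E'
from h import *
p=cams.camera("scene");q=cams.camera("side")
for t,z in[("tin_u_mid",.048),("lamp_pivot",.185),("lamp_head",.177),("lamp_knob",.221),("turntable_top",.024),("mat",0),("spanner",0),("bearing",0),("oil_bottle",0),("parts_bin",0),("tin_u",.003)]:
  for n,P in(("sc",p),("si",q)):
    print(t,n,[(np.round(d["uv"]).tolist(),round(d["confidence"],2),np.round(pix(P,d["uv"],z)[:2],3).tolist()) for d in landmark_of(P,t)][:5], "BOX",[(np.round(d["uv"]).tolist(),round(d["confidence"],2),np.round(pix(P,d["uv"],z)[:2],3).tolist()) for d in boxes_of(P,t)][:5])
c=p["color"][130:310,130:360,::-1];cv2.imwrite("pics/b.png",cv2.resize(c,None,fx=3.3,fy=3.3,interpolation=2))
c=q["color"][120:280,150:390,::-1];cv2.imwrite("pics/c.png",cv2.resize(c,None,fx=3.3,fy=3.3,interpolation=2))
E
```

```text
tin_u_mid sc [([178.0, 211.0], 0.89, [0.474, -0.263])] BOX [([194.0, 219.0], 0.73, [0.505, -0.215])]
tin_u_mid si [([299.0, 210.0], 0.32, [0.442, -0.115])] BOX []
lamp_pivot sc [([277.0, 277.0], 0.91, [0.737, 0.003])] BOX [([248.0, 245.0], 0.82, [0.643, -0.061]), ([232.0, 226.0], 0.41, [0.587, -0.096])]
lamp_pivot si [([207.0, 147.0], 0.79, [0.728, -0.003]), ([304.0, 213.0], 0.61, [0.286, 0.043])] BOX [([222.0, 152.0], 0.67, [0.669, -0.016])]
lamp_head sc [([218.0, 214.0], 0.65, [0.544, -0.131])] BOX [([226.0, 222.0], 0.74, [0.571, -0.111]), ([203.0, 200.0], 0.73, [0.499, -0.168])]
lamp_head si [([278.0, 162.0], 0.69, [0.521, -0.102])] BOX [([268.0, 150.0], 0.81, [0.601, -0.139])]
lamp_knob sc [([218.0, 211.0], 0.77, [0.553, -0.127])] BOX [([229.0, 222.0], 0.73, [0.588, -0.1]), ([205.0, 199.0], 0.23, [0.515, -0.158])]
lamp_knob si [([278.0, 145.0], 0.83, [0.538, -0.117])] BOX [([266.0, 148.0], 0.82, [0.546, -0.081])]
turntable_top sc [([317.0, 237.0], 0.78, [0.609, 0.158])] BOX [([321.0, 235.0], 0.76, [0.603, 0.17])]
turntable_top si [([189.0, 232.0], 0.57, [0.593, 0.169])] BOX [([18
[... 1208 characters left out ...]
21.0], 0.89, [0.52, -0.052]), ([224.0, 264.0], 0.81, [0.647, -0.14]), ([176.0, 214.0], 0.65, [0.464, -0.279]), ([155.0, 175.0], 0.63, [0.316, -0.342]), ([194.0, 165.0], 0.59, [0.296, -0.208])] BOX [([174.0, 210.0], 0.71, [0.453, -0.283]), ([190.0, 157.0], 0.7, [0.264, -0.219]), ([223.0, 260.0], 0.69, [0.635, -0.14]), ([149.0, 166.0], 0.62, [0.279, -0.364]), ([244.0, 215.0], 0.58, [0.499, -0.06])]
tin_u si [([357.0, 234.0], 0.97, [0.291, -0.201]), ([255.0, 194.0], 0.57, [0.646, -0.125]), ([300.0, 214.0], 0.53, [0.467, -0.151])] BOX [([266.0, 207.0], 0.96, [0.567, -0.102]), ([300.0, 205.0], 0.68, [0.502, -0.188]), ([360.0, 230.0], 0.58, [0.299, -0.222]), ([255.0, 181.0], 0.55, [0.71, -0.183])]
```

View pics/b.png

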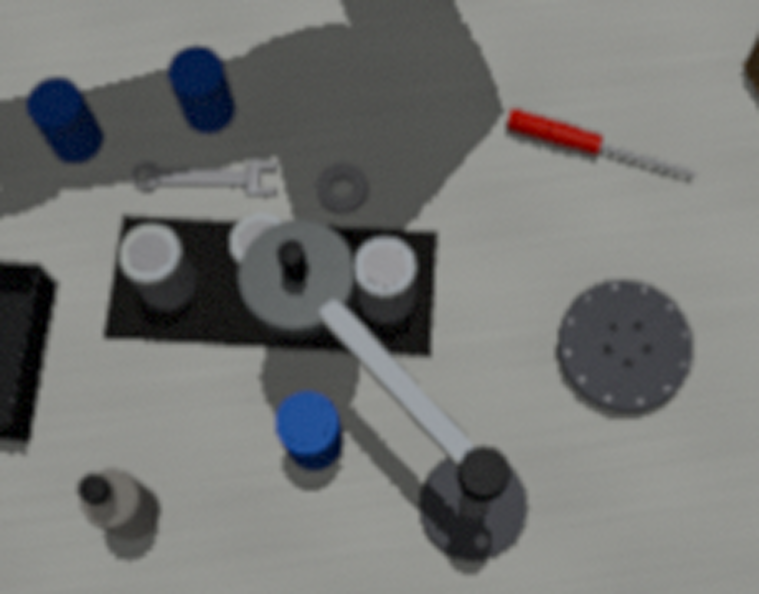

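View pics/c.png

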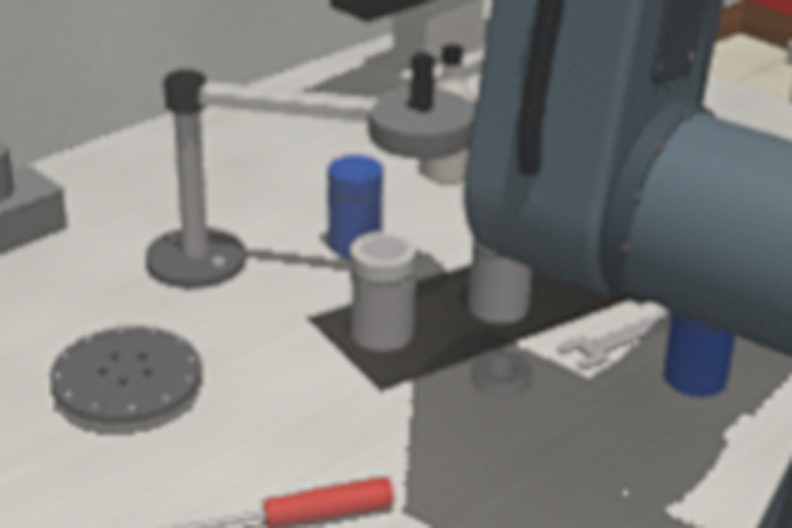

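```bash
python3 - <<'E'
from h import *
p=cams.camera("scene");q=cams.camera("side")
def s(U,V,z):return np.round(pix(p,((U+.5)/3.3-.5+130,(V+.5)/3.3-.5+130),z)[:2],4)
def d(U,V,z):return np.round(pix(q,((U+.5)/3.3-.5+150,(V+.5)/3.3-.5+120),z)[:2],4)
print("tt",s(625,345,.024),d(126,373,.024))
print("foot",s(473,507,.008),d(196,256,.008))
print("cap top",s(485,468,.2),d(185,77,.2))
print("knobtop",s(292,250,.243),d(423,60,.243))
print("head top",s(297,275,.191),d(423,120,.191))
print("tins",s(152,251,.093),s(385,265,.093),s(257,240,.093),d(383,248,.093))
print("tinbottom",d(382,335,.003),d(498,310,.003))
print("mat",[s(*a,.003) for a in((123,217),(437,232),(430,354),(106,337))])
print("blue",s(308,418,.09),s(196,72,.09),s(58,102,.09),"spanner",s(150,177,0),s(275,177,0),"bearing",s(343,188,.015))
print("bottle top",s(97,489,.15))
E
```

```text
tt [0.6008 0.1651] [0.5917 0.1726]
foot [7.279e-01 5.000e-04] [0.7253 0.002 ]
cap top [0.7244 0.0017] [0.7242 0.0024]
knobtop [ 0.5455 -0.1231] [ 0.5386 -0.1169]
head top [ 0.5478 -0.1246] [ 0.5301 -0.1104]
tins [ 0.4722 -0.2602] [ 0.5144 -0.0509] [ 0.4745 -0.1638] [ 0.5139 -0.0497]
tinbottom [ 0.5116 -0.0477] [ 0.4699 -0.155 ]
mat [array([ 0.3959, -0.3052]), array([0.455 , 0.0065]), array([ 0.5782, -0.018 ]), array([ 0.5195, -0.3273])]
blue [ 0.6435 -0.1346] [ 0.2904 -0.2088] [ 0.3041 -0.345 ] spanner [ 0.3541 -0.2763] [ 0.3718 -0.1487] bearing [ 0.4   -0.081]
bottle top [ 0.6923 -0.3049]
```

Measurements agree:
- **Pivot:** about (0.725, 0.002).
- **Knob:** about (0.543, -0.121), 0.220 from the pivot, which matches the given arm length.
- **Turntable:** about (0.597, 0.168).
- **Tins:** a row on the mat at about (0.514,-0.050), (0.493,-0.156) and (0.472,-0.260). All are white and standing on the mat. The three blue ones off the mat are the look-alikes.

I'll go above the knob first.

```bash
python3 -m handwheel '[{"offset":[0,0,-0.06],"spin":0,"grip":1},{"offset":[0.457,-0.258,-0.066],"spin":-12,"grip":1},{"offset":[0.457,-0.258,-0.066],"spin":-12,"grip":1},{"offset":[0.457,-0.258,-0.066],"spin":-12,"grip":1},{"offset":[0.457,-0.258,-0.066],"spin":-12,"grip":1},{"offset":[0.457,-0.258,-0.066],"spin":-12,"grip":1},{"offset":[0.457,-0.258,-0.066],"spin":-12,"grip":1},{"offset":[0.457,-0.258,-0.066],"spin":-12,"grip":1},{"offset":[0.457,-0.258,-0.066],"spin":-12,"grip":1},{"offset":[0.457,-0.258,-0.066],"spin":-12,"grip":1},{"offset":[0.457,-0.258,-0.066],"spin":-12,"grip":1},{"offset":[0.457,-0.258,-0.066],"spin":-12,"grip":1},{"offset":[0.457,-0.258,-0.066],"spin":-12,"grip":1},{"offset":[0.457,-0.258,-0.066],"spin":-12,"grip":1}]'
python3 - <<'E'
from h import *
o=ctrl.get_obs();p=cams.camera("wrist");print(o["q"].round(3),o["eef_pos"],o["eef_rot"],o["opening"])
im=p["color"][:,:,::-1].copy()
for t,z in[("lamp_head",.177),("lamp_knob",.221),("tin_u_mid",.048),("turntable_top",.024)]:
    for d in landmark_of(p,t)[:3]:print(t,np.round(d["uv"]),round(d["confidence"],2),pix(p,d["uv"],z,o).round(4))
print(proj(p,[.543,-.121,.243],o))
cv2.imwrite("pics/d.png",im)
E
```

```text
time_s: 5.65
eef_pos: [0.5423, -0.1227, 0.4708]
eef_rot: [0.0, 0.956, 0.292, 0.0]
wrist_force: [0.4, 0.7, -0.1]
opening: 1.0
[-0.436  0.09   1.576 -0.     1.476  0.541] [ 0.54228142 -0.12272747  0.4708025 ] [9.77238595e-05 9.56293581e-01 2.92408238e-01 2.97788792e-05] 1.000069537050358
lamp_head [260. 180.] 0.84 [ 0.5473 -0.1226  0.177 ]
lamp_head [  6. 123.] 0.6 [0.4711 0.0771 0.177 ]
lamp_knob [262. 201.] 0.73 [ 0.5442 -0.1254  0.221 ]
lamp_knob [199. 139.] 0.55 [ 0.5572 -0.0646  0.221 ]
tin_u_mid [314. 257.] 0.82 [ 0.4696 -0.2658  0.048 ]
[255.88462229 209.77323272]
```

View pics/d.png

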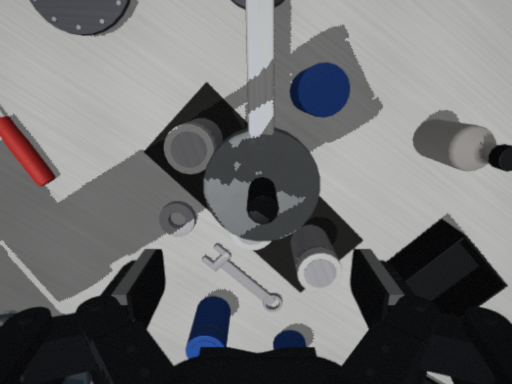

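The wrist view shows the knob top at about (263,203) and the head centre at (262,184), both between the open fingers. My estimate of (0.544,-0.1235) is 0.220 from the pivot, as it should be. I'll descend around the knob and close loosely.

```bash
python3 -m handwheel '[{"offset":[0.001,0.002,0.045],"spin":0,"grip":1},{"offset":[0.001,0.002,0.09],"spin":0,"grip":1},{"offset":[0.001,0.002,0.09],"spin":0,"grip":1},{"offset":[0.001,0.002,0.09],"spin":0,"grip":0.34},{"offset":[0.001,0.002,0.09],"spin":0,"grip":0.34},{"offset":[0.001,0.002,0.09],"spin":0,"grip":0.34},{"offset":[0.001,0.002,0.09],"spin":0,"grip":0.34},{"offset":[0.001,0.002,0.09],"spin":0,"grip":0.34}]'
python3 - <<'E'
from h import *
o=ctrl.get_obs();p=cams.camera("wrist");print(o["time_s"],o["q"].round(3),o["eef_pos"],o["eef_rot"],o["opening"],o["wrist_force"])
cv2.imwrite("pics/e.png",p["color"][:,:,::-1])
# arc rows
P=np.array([.725,.002]);t=o["eef_pos"][:2]-P;w=o["eef_rot"];M=R.from_quat([w[1],w[2],w[3],w[0]]).as_matrix()
a0=np.arctan2(t[1],-t[0]);g=np.array([.597,.168])-P;a1=np.arctan2(g[1],-g[0]);print(np.degrees([a0,a1]),np.linalg.norm(t))
for k in list(range(8,92,8))+[np.degrees(a1-a0)]:
    a=a0+np.radians(k);x=P+.22*np.array([-np.cos(a),np.sin(a)])-o["eef_pos"][:2]
    print(round(k,1),(M.T@np.array([*x,0])).round(3))
E
```

```text
time_s: 6.9
eef_pos: [0.5447, -0.1228, 0.381]
eef_rot: [0.0, 0.956, 0.293, 0.0]
wrist_force: [-0.3, -0.3, 0.1]
opening: 0.341
6.9 [-0.434  0.166  1.674 -0.     1.302  0.541] [ 0.54468612 -0.12283008  0.38098679] [1.56220440e-04 9.56031780e-01 2.93263003e-01 1.46590660e-04] 0.34145892630932256 [-0.3014194  -0.29393681  0.09678225]
[-34.69459401  52.36474624] 0.21930719729347495
8 [ 0.001 -0.031 -0.   ]
16 [ 0.007 -0.061 -0.   ]
24 [ 0.017 -0.09  -0.   ]
32 [ 0.032 -0.117 -0.   ]
40 [ 0.049 -0.142 -0.   ]
48 [ 0.07  -0.164 -0.   ]
56 [ 0.094 -0.183 -0.   ]
64 [ 0.121 -0.199 -0.   ]
72 [ 0.149 -0.211 -0.   ]
80 [ 0.179 -0.219 -0.   ]
88 [ 0.209 -0.222 -0.   ]
87.1 [ 0.206 -0.222 -0.   ]
```

View pics/e.png

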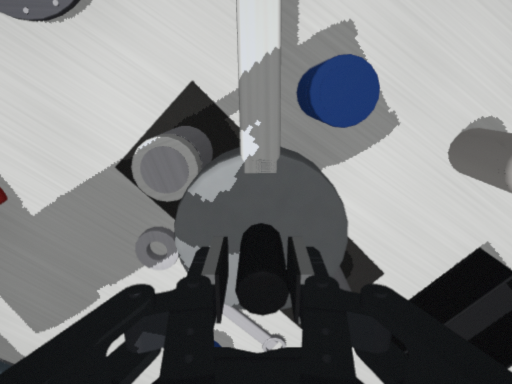

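The knob, around (262,265), is centred between the pads. I'll swing it along the arc to about 80°, then re-measure.

```bash
python3 -m handwheel '[{"offset":[0.0,-0.015,0],"spin":4,"grip":0.34},{"offset":[0.001,-0.031,0],"spin":8,"grip":0.34},{"offset":[0.007,-0.061,0],"spin":16,"grip":0.34},{"offset":[0.017,-0.09,0],"spin":24,"grip":0.34},{"offset":[0.032,-0.117,0],"spin":32,"grip":0.34},{"offset":[0.049,-0.142,0],"spin":40,"grip":0.34},{"offset":[0.07,-0.164,0],"spin":48,"grip":0.34},{"offset":[0.094,-0.183,0],"spin":56,"grip":0.34},{"offset":[0.121,-0.199,0],"spin":64,"grip":0.34},{"offset":[0.149,-0.211,0],"spin":72,"grip":0.34},{"offset":[0.163,-0.215,0],"spin":76,"grip":0.34},{"offset":[0.179,-0.219,0],"spin":80,"grip":0.34},{"offset":[0.179,-0.219,0],"spin":80,"grip":0.34},{"offset":[0.179,-0.219,0],"spin":80,"grip":0.34}]'
python3 - <<'E'
from h import *
o=ctrl.get_obs();print(o["q"].round(2),o["wrist_force"].round(1))
w=cams.camera("wrist");p=cams.camera("scene");q=cams.camera("side")
for t,z in[("lamp_head",.177),("lamp_knob",.221),("turntable_top",.024)]:
  for n,P in(("sc",p),("si",q),("w",w)):
    for d in landmark_of(P,t)[:2]:print(t,n,np.round(d["uv"]),round(d["confidence"],2),pix(P,d["uv"],z,o).round(4))
cv2.imwrite("pics/f.png",np.hstack([cv2.resize(p["color"][140:310,150:370,::-1],(512,396)),w["color"][:396,:,::-1].repeat(1,0) if 0 else cv2.resize(w["color"][:,:,::-1],(512,396))])[:, :].copy() if 0 else w["color"][:,:,::-1])
cv2.imwrite("pics/g.png",cv2.resize(p["color"][140:310,150:370,::-1],None,fx=3.3,fy=3.3,interpolation=2))
cv2.imwrite("pics/g2.png",cv2.resize(q["color"][120:280,150:390,::-1],None,fx=3.3,fy=3.3,interpolation=2))
E
```

```text
time_s: 8.7
eef_pos: [0.5698, 0.1587, 0.3804]
eef_rot: [0.0, 0.921, -0.389, -0.0]
wrist_force: [-0.0, -0.7, 0.1]
opening: 0.342
[0.07 0.24 1.59 0.   1.31 2.44] [-0.  -0.7  0.1]
lamp_head sc [318. 210.] 0.59 [0.5723 0.1423 0.177 ]
lamp_head sc [320. 233.] 0.31 [0.6349 0.1334 0.177 ]
lamp_head si [192. 190.] 0.86 [0.558  0.1671 0.177 ]
lamp_head w [258. 219.] 0.56 [0.5728 0.1538 0.177 ]
lamp_knob sc [324. 204.] 0.56 [0.571  0.1503 0.221 ]
lamp_knob si [191. 172.] 0.69 [0.5668 0.1615 0.221 ]
lamp_knob w [261. 264.] 0.77 [0.5689 0.1562 0.221 ]
lamp_knob w [438.  56.] 0.25 [0.5825 0.0469 0.221 ]
turntable_top sc [317. 236.] 0.68 [0.6069 0.1577 0.024 ]
turntable_top si [188. 230.] 0.93 [0.6018 0.1642 0.024 ]
turntable_top w [232. 157.] 0.74 [0.5962 0.1666 0.024 ]
```

View pics/f.png

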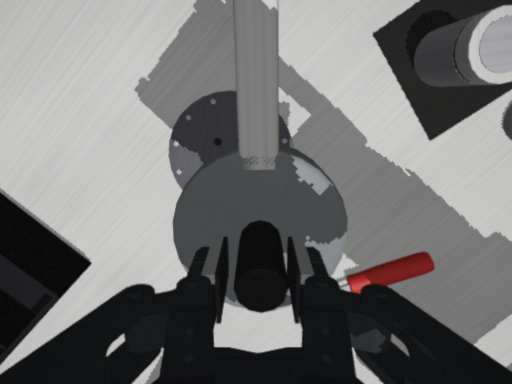

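View pics/g.png

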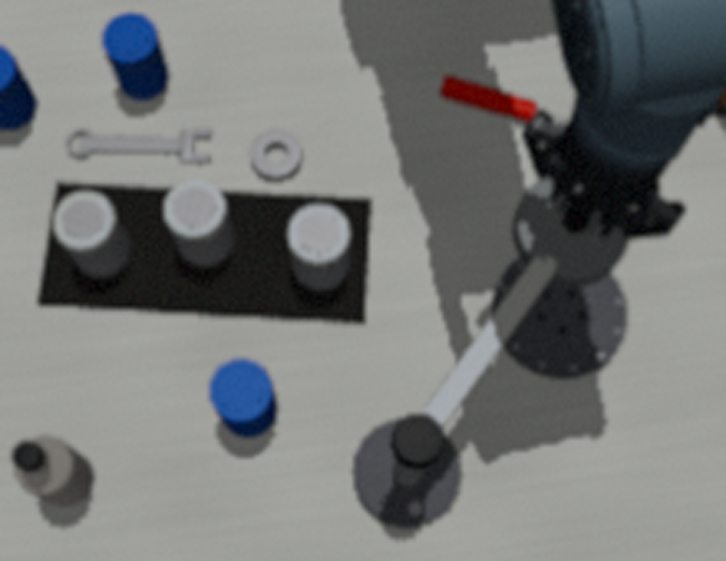

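View pics/g2.png

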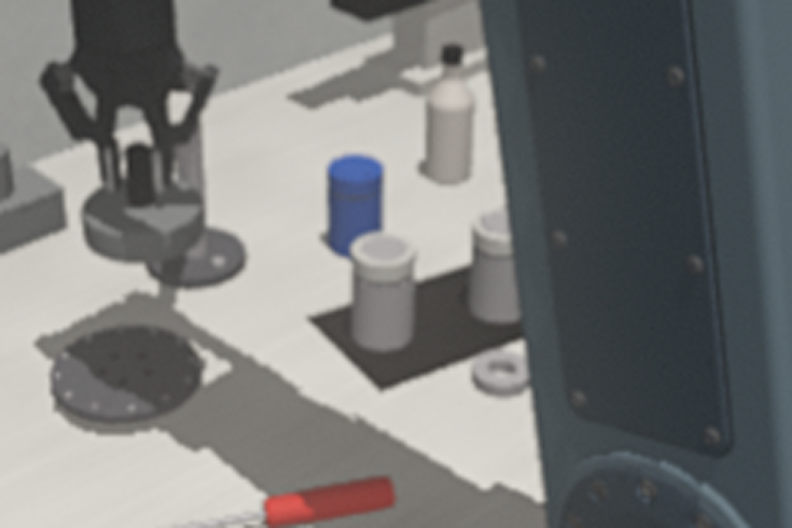

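The head is near the turntable but about 7–8° short: the turntable centre at (231,155) lies left of the arm line at column 258. I'll finish the swing.

```bash
python3 -m handwheel '[{"offset":[0.0,-0.015,0],"spin":4,"grip":0.34},{"offset":[0.001,-0.023,0],"spin":6,"grip":0.34},{"offset":[0.001,-0.031,0],"spin":8,"grip":0.34},{"offset":[0.001,-0.031,0],"spin":8,"grip":0.34},{"offset":[0.001,-0.031,0],"spin":8,"grip":0.34}]'
python3 - <<'E'
from h import *
o=ctrl.get_obs();print(o["q"].round(2),o["eef_pos"].round(4),o["wrist_force"].round(1))
w=cams.camera("wrist")
for t,z in[("lamp_head",.177),("lamp_knob",.221),("turntable_top",.024)]:
  for n,P in(("w",w),):
    for d in landmark_of(P,t)[:2]:print(t,n,np.round(d["uv"]),round(d["confidence"],2),pix(P,d["uv"],z,o).round(4))
im=cv2.resize(w["color"][:,:,::-1],None,fx=1.5,fy=1.5,interpolation=2)
def el(c,r,z,col):
    for a in np.linspace(0,2*np.pi,90):
        u=proj(w,[c[0]+r*np.cos(a),c[1]+r*np.sin(a),z],o)*1.5
        cv2.circle(im,tuple(int(x) for x in u),1,col,-1)
el((.597,.168),.065,.024,(0,0,255))
cv2.imwrite("pics/h.png",im)
E
```

```text
time_s: 9.93
eef_pos: [0.5929, 0.1798, 0.3806]
eef_rot: [-0.0, 0.892, -0.453, -0.0]
wrist_force: [0.7, 0.3, -0.3]
opening: 0.338
[0.1  0.3  1.51 0.   1.33 2.61] [0.5929 0.1798 0.3806] [ 0.7  0.3 -0.3]
lamp_head w [263. 216.] 0.64 [0.594  0.1712 0.177 ]
lamp_knob w [263. 261.] 0.63 [0.5917 0.1755 0.221 ]
```

View pics/h.png

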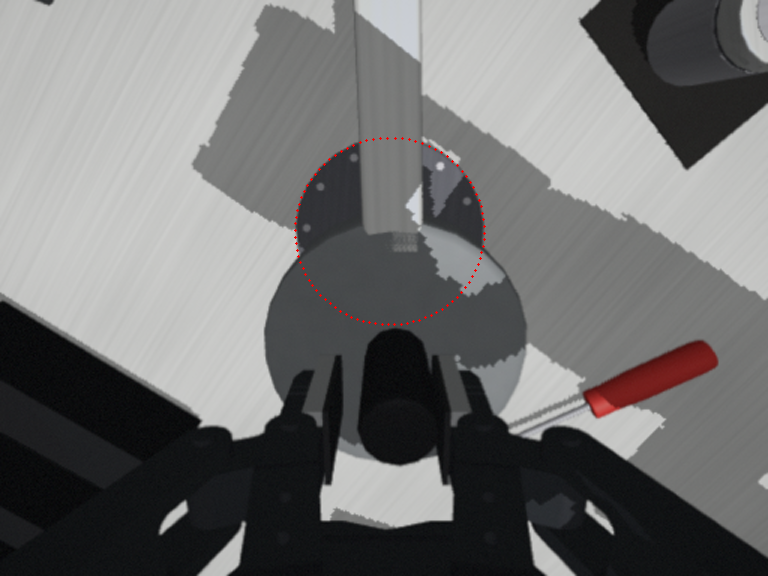

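The red circle, my turntable estimate at (0.597,0.168), fits the turntable edge. The arm line passes over its centre. I'll centre the gap on the knob, open, lift straight up, then move above the nearest tin.

```bash
python3 -m handwheel '[{"offset":[0,0.0035,0],"spin":0,"grip":0.34},{"offset":[0,0.0035,0],"spin":0,"grip":1},{"offset":[0,0.0035,0],"spin":0,"grip":1},{"offset":[0,0.0035,0],"spin":0,"grip":1},{"offset":[0,0.0035,0],"spin":0,"grip":1},{"offset":[0,0.0035,-0.05],"spin":0,"grip":1},{"offset":[0,0.0035,-0.1],"spin":0,"grip":1},{"offset":[0,0.0035,-0.1],"spin":0,"grip":1},{"offset":[0.139,0.199,-0.1],"spin":-42.5,"grip":1},{"offset":[0.139,0.199,-0.1],"spin":-42.5,"grip":1},{"offset":[0.139,0.199,-0.1],"spin":-42.5,"grip":1},{"offset":[0.139,0.199,-0.1],"spin":-42.5,"grip":1},{"offset":[0.139,0.199,-0.06],"spin":-42.5,"grip":1},{"offset":[0.139,0.199,-0.02],"spin":-42.5,"grip":1},{"offset":[0.139,0.199,-0.02],"spin":-42.5,"grip":1},{"offset":[0.139,0.199,-0.02],"spin":-42.5,"grip":1}]'
cat > look.py <<'E'
from h import *
import sys
o=ctrl.get_obs();print(o["time_s"],o["q"].round(2),o["eef_pos"].round(4),o["eef_rot"].round(4),o["wrist_force"].round(2))
w=cams.camera("wrist");p=cams.camera("scene")
im=w["color"][:,:,::-1].copy()
for n,P in(("w",w),("s",p)):
  for t,z in[("tin_u_mid",.048),("tin_u",.003),("lamp_head",.177),("lamp_knob",.221)]:
    print(n,t,[(np.round(d["uv"]).tolist(),round(d["confidence"],2),pix(P,d["uv"],z,o).round(3)[:2].tolist()) for d in landmark_of(P,t)[:5]])
k=0
for c in[(.514,-.05),(.493,-.156),(.472,-.26)]:
  for z,r,col in((.093,.028,(0,0,255)),(.003,.028,(0,255,0))):
    for a in np.linspace(0,2*np.pi,60):
        u=proj(w,[c[0]+r*np.cos(a),c[1]+r*np.sin(a),z],o)
        if abs(u).max()<2000: cv2.circle(im,tuple(int(x) for x in u),0,col,-1)
cv2.imwrite(f"pics/{sys.argv[1]}w.png",cv2.resize(im,None,fx=1.5,fy=1.5))
cv2.imwrite(f"pics/{sys.argv[1]}s.png",cv2.resize(p["color"][130:310,130:360,::-1],None,fx=3.3,fy=3.3,interpolation=2))
E
python3 look.py i
```

```text
time_s: 12.12
eef_pos: [0.5146, -0.0498, 0.4018]
eef_rot: [0.0, 0.995, -0.099, 0.001]
wrist_force: [0.9, 0.2, -0.3]
opening: 1.003
12.125 [-0.33  0.05  1.75  0.    1.33  1.44] [ 0.5146 -0.0498  0.4018] [ 1.000e-04  9.951e-01 -9.910e-02  6.000e-04] [ 0.92  0.19 -0.28]
w tin_u_mid [([469.0, 172.0], 0.8, [0.469, -0.268])]
w tin_u [([316.0, 26.0], 0.94, [0.643, -0.139]), ([439.0, 160.0], 0.9, [0.474, -0.261]), ([357.0, 176.0], 0.84, [0.473, -0.163]), ([402.0, 299.0], 0.73, [0.29, -0.205]), ([510.0, 270.0], 0.73, [0.304, -0.351])]
w lamp_head []
w lamp_knob []
s tin_u_mid [([181.0, 210.0], 0.67, [0.47, -0.253])]
s tin_u [([154.0, 172.0], 0.89, [0.303, -0.347]), ([195.0, 165.0], 0.83, [0.295, -0.202]), ([223.0, 264.0], 0.67, [0.648, -0.142]), ([179.0, 216.0], 0.61, [0.472, -0.27]), ([248.0, 222.0], 0.57, [0.526, -0.049])]
s lamp_head [([327.0, 218.0], 0.59, [0.596, 0.162]), ([312.0, 174.0], 0.23, [0.463, 0.146])]
s lamp_knob [([334.0, 209.0], 0.59, [0.589, 0.173])]
```

View pics/iw.png

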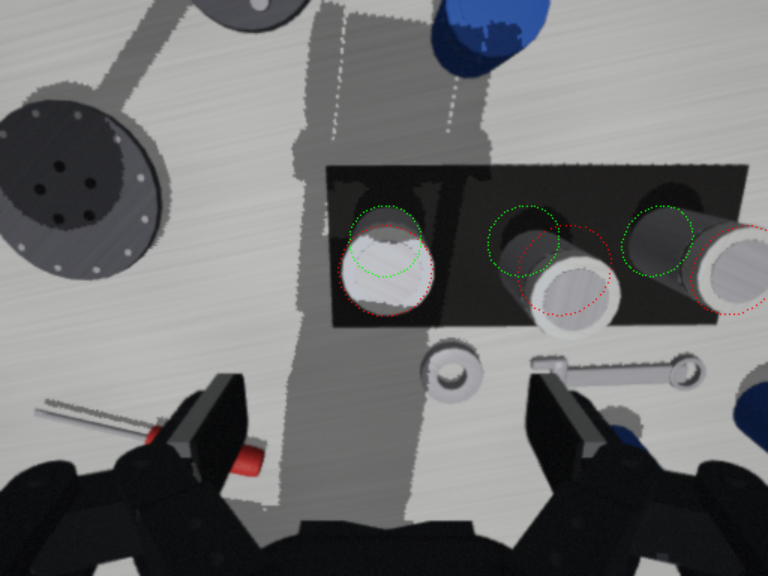

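View pics/is.png

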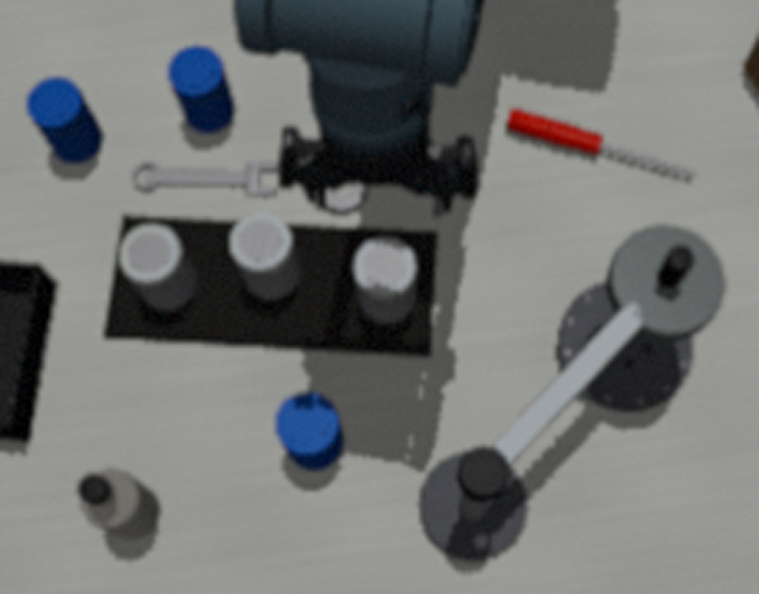

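The lamp head is now over the turntable in the scene view, at about (332,215). Tin A at (0.514,-0.050) matches the overlay. B needs a correction and C is close. I'll grasp and weigh A.

```bash
python3 - <<'E'
from h import *
o=ctrl.get_obs();w=cams.camera("wrist");p=cams.camera("scene")
for u in[(386,271),(574,296),(740,270)]:print(pix(w,((u[0]+.5)/1.5-.5,(u[1]+.5)/1.5-.5),.093,o).round(4))
for U,V,z in[(667,282,.191),(263,241,.093),(152,251,.093),(385,265,.093)]: print(pix(p,((U+.5)/3.3-.5+130,(V+.5)/3.3-.5+130),z).round(4))
E
python3 -m handwheel '[{"offset":[0,0,0.05],"spin":0,"grip":1},{"offset":[0,0,0.1],"spin":0,"grip":1},{"offset":[0,0,0.15],"spin":0,"grip":1},{"offset":[0,0,0.17],"spin":0,"grip":1},{"offset":[0,0,0.185],"spin":0,"grip":1},{"offset":[0,0,0.185],"spin":0,"grip":1},{"offset":[0,0,0.185],"spin":0,"grip":0.5},{"offset":[0,0,0.185],"spin":0,"grip":0.5},{"offset":[0,0,0.185],"spin":0,"grip":0.5},{"offset":[0,0,0.185],"spin":0,"grip":0.5},{"offset":[0,0,0.185],"spin":0,"grip":0.5},{"offset":[0,0,0.185],"spin":0,"grip":0.5}]'
```

```text
[ 0.5143 -0.0503  0.093 ]
[ 0.4762 -0.1597  0.093 ]
[ 0.4726 -0.261   0.093 ]
[0.5951 0.173  0.191 ]
[ 0.4762 -0.1584  0.093 ]
[ 0.4722 -0.2602  0.093 ]
[ 0.5144 -0.0509  0.093 ]
time_s: 14.22
eef_pos: [0.5148, -0.0502, 0.2172]
eef_rot: [0.0, 0.995, -0.099, 0.001]
wrist_force: [-1.4, -0.6, 5.6]
opening: 0.645
```

```bash
python3 -m handwheel '[{"offset":[0,0,-0.01],"spin":0,"grip":0.5},{"offset":[0,0,-0.03],"spin":0,"grip":0.5},{"offset":[0,0,-0.03],"spin":0,"grip":0.5},{"offset":[0,0,-0.03],"spin":0,"grip":0.5},{"offset":[0,0,-0.03],"spin":0,"grip":0.5}]'; for i in 1 2 3; do python3 -m handwheel '[{"offset":[0,0,0],"spin":0,"grip":0.5}]'; done; python3 -c "
from h import *
w=[]
for i in range(3):
  p=cams.camera('wrist');o=ctrl.get_obs();print(o['wrist_force'].round(2),o['joint_efforts'].round(2),o['q'].round(3))
cv2.imwrite('pics/j.png',p['color'][:,:,::-1])"
```

```text
time_s: 14.85
eef_pos: [0.5136, -0.0497, 0.2447]
eef_rot: [-0.0, 0.995, -0.099, -0.001]
wrist_force: [0.5, 0.4, -7.5]
opening: 0.645
time_s: 14.98
eef_pos: [0.5139, -0.0498, 0.245]
eef_rot: [-0.0, 0.995, -0.099, -0.001]
wrist_force: [-0.8, 0.6, -7.3]
opening: 0.64
time_s: 15.1
eef_pos: [0.5141, -0.0498, 0.2453]
eef_rot: [-0.0, 0.995, -0.099, -0.0]
wrist_force: [-0.3, 0.8, -6.9]
opening: 0.644
time_s: 15.22
eef_pos: [0.5141, -0.0498, 0.2455]
eef_rot: [-0.0, 0.995, -0.099, -0.0]
wrist_force: [-0.7, 0.2, -6.3]
opening: 0.645
[ 0.41 -0.52 -6.24] [ 0.000e+00 -4.491e+01 -3.089e+01 -0.000e+00  1.000e-02 -0.000e+00] [-0.327  0.26   1.871 -0.     1.011  1.443]
[ 0.44  0.07 -6.4 ] [-0.000e+00 -4.492e+01 -3.090e+01 -0.000e+00  1.000e-02 -0.000e+00] [-0.327  0.26   1.871  0.     1.011  1.443]
[ 0.3  -0.69 -6.96] [-0.000e+00 -4.493e+01 -3.091e+01 -0.000e+00  1.000e-02 -0.000e+00] [-0.327  0.26   1.871  0.     1.011  1.443]
```

View pics/j.png

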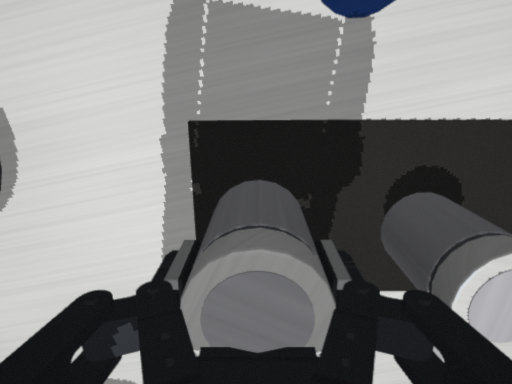

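A is held, with a steady reading of about 6.7 N (~0.68 kg). I'll set it back where it stood and go to B at (0.476,-0.159).

```bash
python3 -m handwheel '[{"offset":[0,0,0.012],"spin":0,"grip":0.5},{"offset":[0,0,0.022],"spin":0,"grip":0.5},{"offset":[0,0,0.027],"spin":0,"grip":0.5},{"offset":[0,0,0.029],"spin":0,"grip":0.5},{"offset":[0,0,0.0295],"spin":0,"grip":0.5},{"offset":[0,0,0.0295],"spin":0,"grip":0.5},{"offset":[0,0,0.0295],"spin":0,"grip":0.5}]'
python3 -m handwheel '[{"offset":[0,0,0],"spin":0,"grip":1},{"offset":[0,0,0],"spin":0,"grip":1},{"offset":[0,0,0],"spin":0,"grip":1},{"offset":[0,0,0],"spin":0,"grip":1},{"offset":[0,0,0],"spin":0,"grip":1},{"offset":[0,0,-0.04],"spin":0,"grip":1},{"offset":[0,0,-0.09],"spin":0,"grip":1},{"offset":[0,0,-0.14],"spin":0,"grip":1},{"offset":[0,0,-0.14],"spin":0,"grip":1}]'
python3 - <<'E'
from h import *
o=ctrl.get_obs();w=o["eef_rot"];M=R.from_quat([w[1],w[2],w[3],w[0]]).as_matrix()
p=cams.camera("wrist");cv2.imwrite("pics/k.png",p["color"][:,:,::-1])
print(o["eef_pos"],o["wrist_force"])
for c in[(.476,-.159),(.4725,-.261)]:print((M.T@np.array([*(np.array(c)-o["eef_pos"][:2]),0])).round(4))
E
```

```text
time_s: 16.25
eef_pos: [0.5139, -0.0497, 0.2173]
eef_rot: [-0.0, 0.995, -0.099, -0.001]
wrist_force: [-8.4, 1.4, 10.7]
opening: 0.64
time_s: 17.38
eef_pos: [0.5157, -0.0503, 0.3609]
eef_rot: [0.001, 0.995, -0.099, 0.005]
wrist_force: [0.6, -1.0, 0.3]
opening: 1.001
[ 0.51566082 -0.05025209  0.3609499 ] [ 0.55251159 -0.96729205  0.30728415]
[-0.0174  0.1144 -0.    ]
[-7.000e-04  2.151e-01  2.000e-04]
```

View pics/k.png

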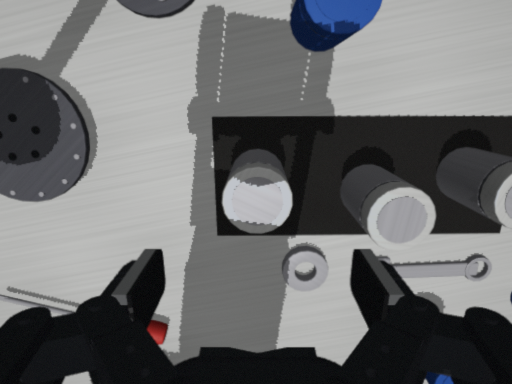

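A stands again on the mat at (258,195). B's top is at (400,217) with clear space for the fingers, so I'll weigh B.

```bash
python3 -m handwheel '[{"offset":[-0.0165,0.06,0],"spin":0,"grip":1},{"offset":[-0.0165,0.114,0],"spin":0,"grip":1},{"offset":[-0.0165,0.114,0],"spin":0,"grip":1},{"offset":[-0.0165,0.114,0],"spin":0,"grip":1},{"offset":[-0.0165,0.114,0.05],"spin":0,"grip":1},{"offset":[-0.0165,0.114,0.1],"spin":0,"grip":1},{"offset":[-0.0165,0.114,0.125],"spin":0,"grip":1},{"offset":[-0.0165,0.114,0.14],"spin":0,"grip":1},{"offset":[-0.0165,0.114,0.14],"spin":0,"grip":1},{"offset":[-0.0165,0.114,0.14],"spin":0,"grip":0.5},{"offset":[-0.0165,0.114,0.14],"spin":0,"grip":0.5},{"offset":[-0.0165,0.114,0.14],"spin":0,"grip":0.5},{"offset":[-0.0165,0.114,0.14],"spin":0,"grip":0.5},{"offset":[-0.0165,0.114,0.14],"spin":0,"grip":0.5},{"offset":[-0.0165,0.114,0.14],"spin":0,"grip":0.5}]'
python3 -m handwheel '[{"offset":[0,0,-0.01],"spin":0,"grip":0.5},{"offset":[0,0,-0.03],"spin":0,"grip":0.5},{"offset":[0,0,-0.03],"spin":0,"grip":0.5},{"offset":[0,0,-0.03],"spin":0,"grip":0.5},{"offset":[0,0,-0.03],"spin":0,"grip":0.5},{"offset":[0,0,-0.03],"spin":0,"grip":0.5},{"offset":[0,0,-0.03],"spin":0,"grip":0.5},{"offset":[0,0,-0.03],"spin":0,"grip":0.5}]'
python3 -c "
from h import *
for i in range(4):
  p=cams.camera('wrist');o=ctrl.get_obs();print(o['wrist_force'].round(2))
print(o['opening'])
cv2.imwrite('pics/l.png',p['color'][:,:,::-1])"
```

```text
time_s: 19.3
eef_pos: [0.4763, -0.1589, 0.2179]
eef_rot: [0.001, 0.995, -0.099, 0.002]
wrist_force: [-0.4, -0.6, 5.5]
opening: 0.647
time_s: 20.3
eef_pos: [0.4755, -0.1583, 0.246]
eef_rot: [-0.0, 0.995, -0.099, -0.0]
wrist_force: [-0.3, -0.1, -2.3]
opening: 0.642
[ 0.73  0.18 -1.88]
[-0.31 -0.61 -2.2 ]
[ 0.42  0.04 -2.16]
[ 0.38  0.81 -2.09]
0.641544947013567
```

View pics/l.png

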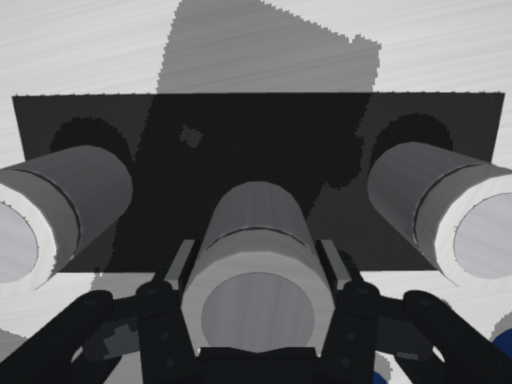

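B reads about 2.1 N (~0.22 kg), clearly lighter than A. I'll set it back and weigh C at (0.4725,-0.261).

```bash
python3 -m handwheel '[{"offset":[0,0,0.012],"spin":0,"grip":0.5},{"offset":[0,0,0.022],"spin":0,"grip":0.5},{"offset":[0,0,0.027],"spin":0,"grip":0.5},{"offset":[0,0,0.029],"spin":0,"grip":0.5},{"offset":[0,0,0.0295],"spin":0,"grip":0.5},{"offset":[0,0,0.0295],"spin":0,"grip":0.5},{"offset":[0,0,0.0295],"spin":0,"grip":0.5}]'
python3 -m handwheel '[{"offset":[0,0,0],"spin":0,"grip":1},{"offset":[0,0,0],"spin":0,"grip":1},{"offset":[0,0,0],"spin":0,"grip":1},{"offset":[0,0,0],"spin":0,"grip":1},{"offset":[0,0,0],"spin":0,"grip":1},{"offset":[0,0,-0.04],"spin":0,"grip":1},{"offset":[0,0,-0.09],"spin":0,"grip":1},{"offset":[0,0,-0.14],"spin":0,"grip":1},{"offset":[0,0,-0.14],"spin":0,"grip":1},{"offset":[0,0,-0.14],"spin":0,"grip":1}]'
python3 - <<'E'
from h import *
o=ctrl.get_obs();w=o["eef_rot"];M=R.from_quat([w[1],w[2],w[3],w[0]]).as_matrix()
p=cams.camera("wrist");cv2.imwrite("pics/m.png",p["color"][:,:,::-1])
print(o["eef_pos"],o["wrist_force"])
for c in[(.4725,-.261)]:print((M.T@np.array([*(np.array(c)-o["eef_pos"][:2]),0])).round(4), proj(p,[*c,.093],o))
E
```

```text
time_s: 21.38
eef_pos: [0.4753, -0.1581, 0.2179]
eef_rot: [-0.0, 0.995, -0.099, -0.001]
wrist_force: [-9.3, 3.9, 17.6]
opening: 0.643
time_s: 22.62
eef_pos: [0.4752, -0.1582, 0.3563]
eef_rot: [-0.0, 0.995, -0.099, -0.0]
wrist_force: [0.1, -0.3, -0.2]
opening: 0.996
[ 0.47522355 -0.15818192  0.35629561] [ 0.12526785 -0.25483854 -0.23888172]
[ 0.0176  0.1013 -0.    ] [391.49076496 173.28352771]
```

View pics/m.png

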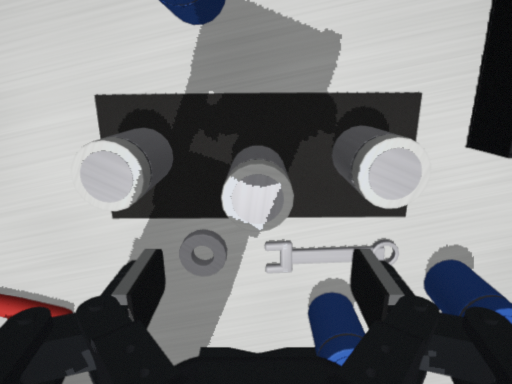

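B is standing at (257,195). C's top at (391,172) matches the prediction, so I'll weigh it.

```bash
python3 -m handwheel '[{"offset":[0.0175,0.06,0],"spin":0,"grip":1},{"offset":[0.0175,0.1015,0],"spin":0,"grip":1},{"offset":[0.0175,0.1015,0],"spin":0,"grip":1},{"offset":[0.0175,0.1015,0],"spin":0,"grip":1},{"offset":[0.0175,0.1015,0.05],"spin":0,"grip":1},{"offset":[0.0175,0.1015,0.1],"spin":0,"grip":1},{"offset":[0.0175,0.1015,0.125],"spin":0,"grip":1},{"offset":[0.0175,0.1015,0.14],"spin":0,"grip":1},{"offset":[0.0175,0.1015,0.14],"spin":0,"grip":1},{"offset":[0.0175,0.1015,0.14],"spin":0,"grip":0.5},{"offset":[0.0175,0.1015,0.14],"spin":0,"grip":0.5},{"offset":[0.0175,0.1015,0.14],"spin":0,"grip":0.5},{"offset":[0.0175,0.1015,0.14],"spin":0,"grip":0.5},{"offset":[0.0175,0.1015,0.14],"spin":0,"grip":0.5},{"offset":[0.0175,0.1015,0.14],"spin":0,"grip":0.5}]'
python3 -m handwheel '[{"offset":[0,0,-0.01],"spin":0,"grip":0.5},{"offset":[0,0,-0.03],"spin":0,"grip":0.5},{"offset":[0,0,-0.03],"spin":0,"grip":0.5},{"offset":[0,0,-0.03],"spin":0,"grip":0.5},{"offset":[0,0,-0.03],"spin":0,"grip":0.5},{"offset":[0,0,-0.03],"spin":0,"grip":0.5},{"offset":[0,0,-0.03],"spin":0,"grip":0.5},{"offset":[0,0,-0.03],"spin":0,"grip":0.5}]'
python3 -c "
from h import *
for i in range(4):
  p=cams.camera('wrist');o=ctrl.get_obs();print(o['wrist_force'].round(2))
print(o['opening'])"
```

```text
time_s: 24.55
eef_pos: [0.4732, -0.2618, 0.2184]
eef_rot: [0.001, 0.995, -0.099, 0.001]
wrist_force: [-0.2, 0.4, 6.6]
opening: 0.639
time_s: 25.55
eef_pos: [0.4725, -0.2613, 0.2465]
eef_rot: [-0.0, 0.995, -0.099, -0.0]
wrist_force: [0.6, -0.7, -2.9]
opening: 0.644
[ 0.4  -0.3  -3.72]
[-0.13  0.47 -4.26]
[ 0.13 -0.78 -3.67]
[-0.33  0.54 -3.46]
0.6445879467155159
```

C reads about 3.8 N, so A is heaviest: 6.7 N against 2.1 and 3.8. I'll set C back and return to A.

```bash
python3 -m handwheel '[{"offset":[0,0,0.012],"spin":0,"grip":0.5},{"offset":[0,0,0.022],"spin":0,"grip":0.5},{"offset":[0,0,0.027],"spin":0,"grip":0.5},{"offset":[0,0,0.029],"spin":0,"grip":0.5},{"offset":[0,0,0.0295],"spin":0,"grip":0.5},{"offset":[0,0,0.0295],"spin":0,"grip":0.5},{"offset":[0,0,0.0295],"spin":0,"grip":0.5}]'
python3 -m handwheel '[{"offset":[0,0,0],"spin":0,"grip":1},{"offset":[0,0,0],"spin":0,"grip":1},{"offset":[0,0,0],"spin":0,"grip":1},{"offset":[0,0,0],"spin":0,"grip":1},{"offset":[0,0,0],"spin":0,"grip":1},{"offset":[0,0,-0.04],"spin":0,"grip":1},{"offset":[0,0,-0.09],"spin":0,"grip":1},{"offset":[0,0,-0.14],"spin":0,"grip":1},{"offset":[0,0,-0.14],"spin":0,"grip":1},{"offset":[0,0,-0.14],"spin":0,"grip":1}]'
python3 - <<'E'
from h import *
o=ctrl.get_obs();w=o["eef_rot"];M=R.from_quat([w[1],w[2],w[3],w[0]]).as_matrix()
p=cams.camera("wrist");cv2.imwrite("pics/n.png",p["color"][:,:,::-1])
print(o["eef_pos"],o["wrist_force"])
for c in[(.5142,-.0498)]:print((M.T@np.array([*(np.array(c)-o["eef_pos"][:2]),0])).round(4), proj(p,[*c,.093],o))
E
```

```text
time_s: 26.62
eef_pos: [0.4724, -0.261, 0.2184]
eef_rot: [-0.001, 0.995, -0.099, -0.001]
wrist_force: [-7.5, 6.0, 14.0]
opening: 0.638
time_s: 27.88
eef_pos: [0.4724, -0.2611, 0.3568]
eef_rot: [-0.0, 0.995, -0.099, -0.0]
wrist_force: [0.4, -0.9, -1.0]
opening: 1.001
[ 0.47235388 -0.26109871  0.35676295] [ 0.35192935 -0.87047766 -1.0178193 ]
[-0.0007 -0.2154  0.    ] [-19.46921132 196.42561599]
```

View pics/n.png

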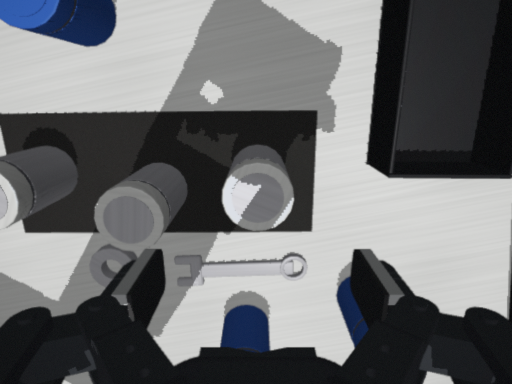

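C at (258,190) and B at (133,215) are both standing. I'll go over A and grasp it.

```bash
python3 -m handwheel '[{"offset":[-0.0005,-0.06,0],"spin":0,"grip":1},{"offset":[-0.0005,-0.12,0],"spin":0,"grip":1},{"offset":[-0.0005,-0.18,0],"spin":0,"grip":1},{"offset":[-0.0005,-0.2155,0],"spin":0,"grip":1},{"offset":[-0.0005,-0.2155,0],"spin":0,"grip":1},{"offset":[-0.0005,-0.2155,0],"spin":0,"grip":1},{"offset":[-0.0005,-0.2155,0],"spin":0,"grip":1}]'; python3 look.py o
```

```text
time_s: 28.8
eef_pos: [0.5145, -0.051, 0.3566]
eef_rot: [-0.0, 0.995, -0.1, -0.001]
wrist_force: [-0.2, 0.3, -0.3]
opening: 0.999
28.8 [-0.33  0.1   1.8  -0.    1.24  1.44] [ 0.5145 -0.051   0.3566] [-0.00e+00  9.95e-01 -1.00e-01 -6.00e-04] [-0.15  0.3  -0.26]
w tin_u_mid [([494.0, 185.0], 0.56, [0.467, -0.263])]
w tin_u [([463.0, 170.0], 0.73, [0.471, -0.263]), ([367.0, 186.0], 0.68, [0.473, -0.161]), ([254.0, 170.0], 0.67, [0.513, -0.047]), ([319.0, 14.0], 0.6, [0.645, -0.135])]
w lamp_head []
w lamp_knob []
s tin_u_mid [([177.0, 210.0], 0.94, [0.468, -0.265])]
s tin_u [([154.0, 172.0], 0.94, [0.305, -0.346]), ([245.0, 220.0], 0.86, [0.517, -0.057]), ([211.0, 214.0], 0.66, [0.482, -0.164]), ([224.0, 263.0], 0.65, [0.644, -0.138]), ([179.0, 215.0], 0.6, [0.469, -0.27])]
s lamp_head [([330.0, 219.0], 0.87, [0.602, 0.17])]
s lamp_knob [([333.0, 207.0], 0.81, [0.584, 0.172]), ([178.0, 210.0], 0.27, [0.534, -0.23])]
```

View pics/ow.png

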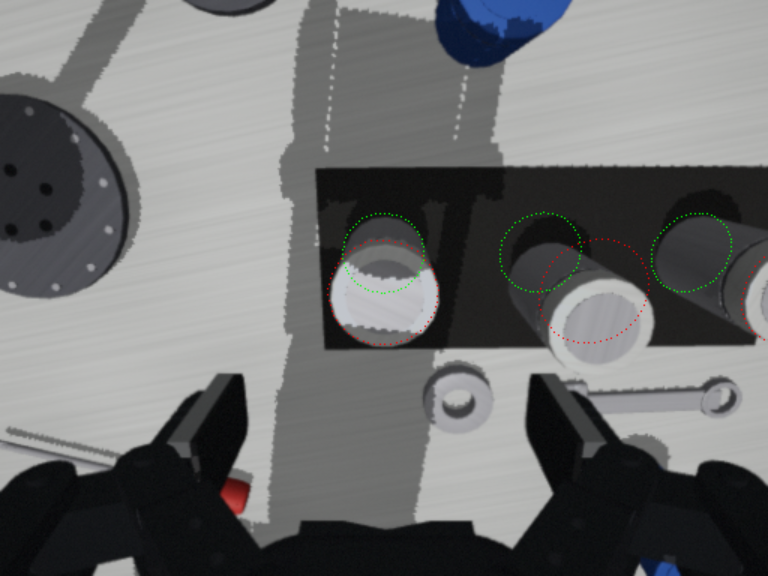

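A, the white tin on the mat with its top at about (257,195), matches its outline and is the heaviest. I'll grasp it and lift 20 cm.

```bash
python3 -m handwheel '[{"offset":[0,0.0,0.05],"spin":0,"grip":1},{"offset":[0,0,0.1],"spin":0,"grip":1},{"offset":[0,0,0.125],"spin":0,"grip":1},{"offset":[0,0,0.14],"spin":0,"grip":1},{"offset":[0,0,0.14],"spin":0,"grip":1},{"offset":[0,0,0.14],"spin":0,"grip":0.5},{"offset":[0,0,0.14],"spin":0,"grip":0.5},{"offset":[0,0,0.14],"spin":0,"grip":0.5},{"offset":[0,0,0.14],"spin":0,"grip":0.5},{"offset":[0,0,0.14],"spin":0,"grip":0.5},{"offset":[0,0,0.14],"spin":0,"grip":0.5}]'
python3 -m handwheel '[{"offset":[0,0,-0.01],"spin":0,"grip":0.5},{"offset":[0,0,-0.04],"spin":0,"grip":0.5},{"offset":[0,0,-0.08],"spin":0,"grip":0.5},{"offset":[0,0,-0.12],"spin":0,"grip":0.5},{"offset":[0,0,-0.16],"spin":0,"grip":0.5},{"offset":[0,0,-0.19],"spin":0,"grip":0.5},{"offset":[0,0,-0.205],"spin":0,"grip":0.5},{"offset":[0,0,-0.205],"spin":0,"grip":0.5},{"offset":[0,0,-0.205],"spin":0,"grip":0.5},{"offset":[0,0,-0.205],"spin":0,"grip":0.5},{"offset":[0,0,-0.205],"spin":0,"grip":0.5},{"offset":[0,0,-0.205],"spin":0,"grip":0.5}]'
python3 look.py q; python3 -c "
from h import *
q=cams.camera('side');cv2.imwrite('pics/qd.png',q['color'][:,:,::-1])"
```

```text
time_s: 30.68
eef_pos: [0.5155, -0.0502, 0.2189]
eef_rot: [0.0, 0.995, -0.099, 0.002]
wrist_force: [-0.6, 0.5, 6.5]
opening: 0.645
time_s: 32.17
eef_pos: [0.5146, -0.05, 0.4218]
eef_rot: [-0.0, 0.995, -0.099, -0.0]
wrist_force: [-0.2, -0.6, -7.3]
opening: 0.641
32.175 [-0.33  0.04  1.73  0.    1.38  1.44] [ 0.5146 -0.05    0.4218] [-1.000e-04  9.951e-01 -9.930e-02 -4.000e-04] [-0.16 -0.58 -7.33]
w tin_u_mid [([454.0, 169.0], 0.72, [0.467, -0.263]), ([350.0, 174.0], 0.31, [0.484, -0.148]), ([358.0, 181.0], 0.19, [0.474, -0.157])]
w tin_u [([351.0, 173.0], 0.88, [0.471, -0.161]), ([311.0, 27.0], 0.74, [0.646, -0.138]), ([432.0, 157.0], 0.65, [0.471, -0.263]), ([255.0, 220.0], 0.65, [0.434, -0.032]), ([400.0, 290.0], 0.63, [0.288, -0.211])]
w lamp_head []
w lamp_knob [([350.0, 172.0], 0.65, [0.537, -0.107])]
s tin_u_mid [([177.0, 212.0], 0.72, [0.476, -0.265]), ([330.0, 219.0], 0.7, [0.563, 0.202])]
s tin_u [([244.0, 198.0], 0.97, [0.439, -0.051]), ([152.0, 174.0], 0.92, [0.308, -0.354]), ([179.0, 216.0], 0.86, [0.475, -0.27]), ([195.0, 162.0], 0.76, [0.286, -0.205]), ([213.0, 217.0], 0.71, [0.492, -0.159])]
s lamp_head [([332.0, 219.0], 0.82, [0.601, 0.175])]
s lamp_knob [([335.0, 210.0], 0.65, [0.59, 0.177])]
```

View pics/qw.png

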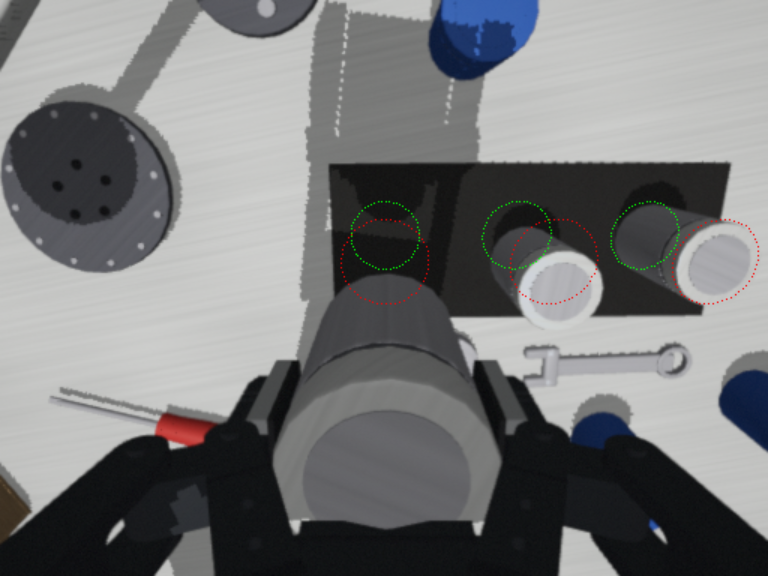

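View pics/qs.png

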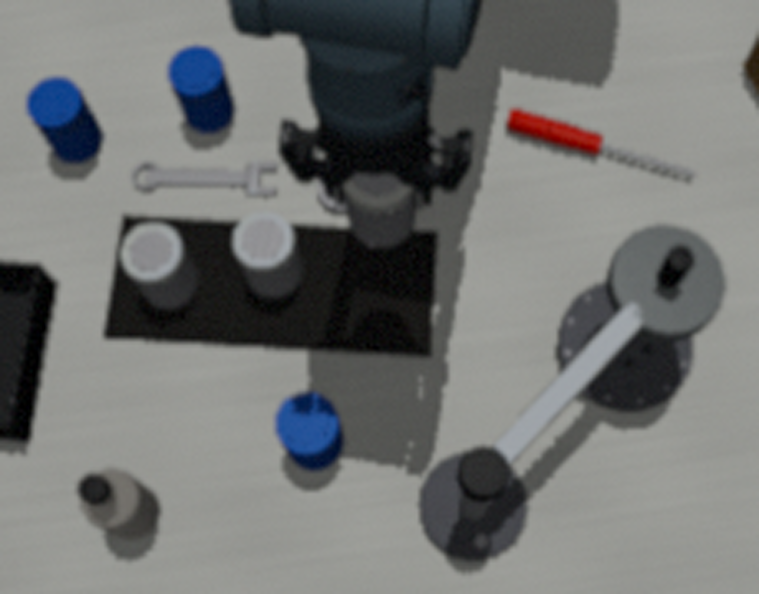

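View pics/qd.png

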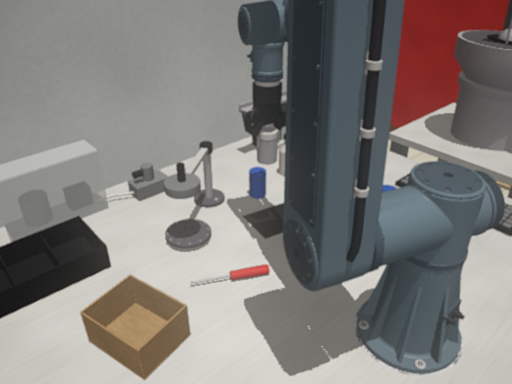

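The tin is held upright about 20 cm above the mat and reads 7.3 N. The other two tins stand on the mat, the loose things are where they were, and the lamp head is over the turntable. I'm handing in.

```bash
python3 -c "
from bench import ctrl
o=ctrl.get_obs();print(o['time_s'],o['dq'].round(3),o['opening']);print(ctrl.hand_in())"
```

```text
32.725 [-0.002  0.001  0.    -0.     0.001  0.001] 0.6436595254007684
the job is handed in; nothing more can be done
None
```

I swung the lamp by its knob over the turntable, weighed all three tins, and handed in at 32.7 s holding the heaviest one.

- **Lamp:** the head ended at about (0.59–0.60, 0.173–0.177), against a turntable centre of (0.597, 0.168). The roughly 1 cm left is mostly radial: the turntable centre measured about 0.21 m from the pivot, and the head's circle is 0.22 m.
- **Weights:** the tin at the left (+y) end of the row read about 6.7 N, the middle one 2.1 N and the right one 3.8 N. The single readings scattered by about ±0.5 N, much less than the gaps between the tins. I put each tin back where it stood.
- **Holding:** the +y end tin is upright and still in the gripper, its underside about 20 cm above the mat. It read 7.3 N in the final single reading.
- **Rest of the scene:** in the last pictures the other two tins stand on the mat, and the spanner, bearing, screwdriver, bottle and blue look-alikes look unmoved.

The cameras disagreed by up to about 1 cm on the knob and turntable. I relied on the wrist view, where the fitted outline matched the turntable edge. No check failed.

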